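# Wedge a rocking bench instrument

### The arm

A 7-joint arm with a two-finger parallel gripper is mounted at the origin on the work surface. World frame = base frame: x ahead of the robot, y to its left, z up, the work surface at z = 0. Lengths are in mm, angles in rad, forces in N, time in s.
With the tool pointing down it reaches from about 400 to 850 mm from the base axis. Payload 10.4 kg.
Tool frame: the origin (TCP) lies midway between the tips of the shut fingers; the grasp point (between the pads) lies arm.pinch_z behind it (arm.pinch_z is the distance from the TCP to the grasp point, in mm); z points along the fingers, y is the line along which they close (so a half turn about z gives the same grasp; the last joint's range is limited). The gripper opens to 85 mm and grips with 20 to 120 N. Pads are 22 mm wide; open, the fingers measure 114 mm over their backs; the gripper's body (76 mm by 85 mm) begins 54 mm behind the grasp point. The pads swing forward as they close: fully open they stand 13 mm farther back than shut.
Start: joints at [1.112, 0.332, -0.065, 1.46, 0.022, 1.35, -0.088], TCP at [263.859, -566.597, 206.838] pointing down, gripper open.
Joint ranges: [-2.6, 2.6], [-0.5, 2.12], [-1.47, 1.34], [0.16, 2.42], [-1.27, 4.41], [0.06, 2.06], [-2.6, 2.6]. Speed limits (rad/s): [2.22, 2.22, 2.79, 2.79, 3.14, 3.14, 3.14].

### API

Orientations are given as a 3x3 rotation matrix whose columns are the frame's x, y, z axes.
In Python, from station import status, cams, order, models, arm gives the robot as it stands.
- The arm moves only by the tool apply_moves, never from a script. Its argument "moves" is a list of rows, each an object with "claw": the closure, from 0 (fully open) to 1 (shut); "offset": the shift along the tool's x, y, z each as a share of 0.3 m, from -1 to 1, a list of three; "rot": the turn, a rotation vector about the tool's x, y, z each as a share of 60 degrees, from -1 to 1, a list of three. In form: [{"claw": claw, "offset": [x, y, z], "rot": [rx, ry, rz]}, ...]. A call has 1 to 12 rows; each row is the pose to reach, as a shift and turn from the pose commanded when the call began, along the tool's axes at that moment; what a row does not reach only later rows make up. A row lasts 1/12 s, in which the tool goes at most 41.7 mm and 7.16 degrees, less where a joint would pass 70% of its speed; a pose out of reach is approached as far as the arm can. A call with a number of a shift or a turn outside -1 to 1 is refused whole. A call with a gripper value outside its range is refused whole. The fingers move at their own pace and stop on an object; the grip force is fixed at half the most. Time passes only in rows, so rows that repeat a pose let the fingers close. It gives the time, the measured TCP pose, the force, the opening and the grip force at its end, in the units of the state.
- status.get_obs(): the state, without advancing time (a new reading comes with each control period).
- cams.capture(name): name is "side" or "top"; returns a dict with "image" (400x640x3 uint8, red, green, blue), "fx", "fy", "cx", "cy" (pixels), "world_from_camera" (4x4, takes a point from camera to world coordinates). Camera axes: x right, y up, looking along -z (the intrinsics and any distortion apply to the point x, -y, -z); pixel columns grow to the right and rows downward; lengths in mm; the calibration is good to about 2 mm. A picture is of the moment at which its call begins. There is no depth.
- order.close_job(): hands the job in; it is judged then, once.
Trained networks look in the newest picture that a camera, given by its name, has taken for a name from the list of things; names that differ only in an ending like _2 or _b are one class to them, and where a whole thing is asked for, a point or a joint stands for the part that bears it (a point fixed in the world has none). Each returns a list of dicts, best first, with "score" (0 to 1); they miss things now and then, are a little off and sometimes report something else, mostly with a low value. They report only what shows in the picture. A call takes as long as a camera call. They do not tell look-alikes from the thing itself.
- models.find_in(camera, name): "at" ([x, y, z] in mm, in world coordinates, good to about 4 mm: the middle of the surface that is visible of it).
- models.cut_out(camera, name): "mask" (400x640 bool, what is visible of it).
- models.tip_of(camera, name): "at" ([x, y, z] in mm, in world coordinates, good to about 4 mm: a listed point, or the origin of a listed thing).
The state is a dict: "t": time; "joints": joint angles; "qd": joint speeds; "joint_torque": joint torques, N m; "eef_pos": TCP position; "ee_rot": TCP orientation; "wrist_force": force on the tool from outside, world axes, zero at the start; "torque": the same for the moment, N m; "gripper_width": finger opening in mm; "gripper_force": force on a finger pad.
Only numpy, scipy, OpenCV 4.12 (cv2) and the standard library are available. Lean on these libraries where they do the work, as an engineer would, in place of code of your own. Each camera call takes 0.05 s, during which the arm holds its last target. There are 200 camera calls.

### The job

The white instrument on the bench rocks because the screw foot under one corner is wound in too far. With the fingertips push the grey wedge, thin end first, along the bench under that foot until the instrument stands level and no longer rocks when you press on that corner; do not pick anything up, shove the instrument along or disturb the other things. Finish while holding that corner down with a firm press (about 10 N) on the top of the case, straight above the wedged foot.

Things in the scene. Friction and masses are not known exactly. Their poses are not given: they have to be found in the camera images.
- instrument: White case, 220 (its x) x 250 (its y) x 50 mm high, 1.6 to 2.4 kg, loose on four black feet at x +-88, y +-103 mm. Origin: below its middle at bench level, z up. Underside 24 mm, flat top 74 mm above the bench. Three full-length feet carry it level; the fourth, at x +88, y +103 mm, is wound in and hangs clear of the bench. A wedge driven too far lifts that corner, then shoves the case along.
- short_corner (a point): Point on the flat top of the case straight above the wound-in foot, 22 mm in from two side faces; axes as the instrument's. A downward push here of over 3 to 7 N tips the case across the diagonal through the two neighbouring feet (134 mm away) until the foot below lands; let go, it rocks back level.
- foot_axis (a point): Point on the underside of the case, 24 mm above the bench, on the axis of the wound-in foot; axes as the instrument's. The foot has a 20 mm wide ball-shaped end whose lowest point hangs 7 to 14 mm above the bench (unknown, differs each time).
- wedge: Loose grey plastic wedge, 120 mm long (its y), 56 wide (its x), 120 g. Origin: centre of underside. Thin end (2 mm) at y -60; top rises evenly to 24 mm at y +40, then level to the upright rear face at y +60, on which to push. Starts flat, outside the case's +y side. Slides freely (about 1 N) until its slope meets the foot, then the push rises past 3 N; it stays where left.
- wedge_tip (a point): Middle of the wedge's thin end, at bench level; axes as the wedge's. At the start it points towards the wound-in foot, in line with it within about 12 mm and 0.1 rad, 10 to 50 mm from the case.
- beaker: Bystander: glass beaker, 68 mm wide, 85 mm high. Origin at the centre of its underside.
- jar: Bystander: small brown glass jar with a black cap, 50 mm wide, 60 mm high. Origin at the centre of its underside.
- screwdriver: Bystander: screwdriver lying on the bench. Origin on its underside, its x along the blade.
- reagent: Bystander: white plastic bottle with a blue cap, 60 mm wide, 130 mm high. Origin at the centre of its underside.
Mind the look-alikes: they are no part of the job. Several things have the shape of the wedge; the one meant has the colours described above.

How it is judged (in metres and radians):
On the way:
1. the wedge's thin end has passed under the wound-in foot (y of wedge_tip in the frame of instrument below 0.098 m and horizontal distance between foot_axis and wedge below 0.065 m), for 0.2 s.
At the end, for the whole second after the job is handed in: Fingers press the case with over 4 N within 45 mm of the point above the wound-in foot, off the wedge. Under that press the case leans under 0.012 rad (1.6 mm at that corner), the flat-lying wedge carries over 1.5 N, all is at rest, the case within 20 mm of its start (contact force between the fingers and instrument above 4 N and contact force between wedge and instrument above 1.5 N and horizontal distance between the grasp point and short_corner below 0.045 m and angle between instrument's own z axis and vertical below 0.012 rad and contact force between the fingers and wedge below 0.1 N and height (world z) of wedge below 0.005 m and angle between wedge's own z axis and vertical below 0.04 rad and distance of instrument from where it was at the start of the episode below 0.02 m and linear speed of each of instrument, wedge below 0.01 m/s); the arm keeps its last pose, push and grip.
It fails at once if the wedge is lifted off the bench or tipped (height (world z) of wedge above 0.012 m or angle between wedge's own z axis and vertical above 0.2 rad).
It fails at once if the instrument is lifted or tipped over (height (world z) of instrument above 0.015 m or angle between instrument's own z axis and vertical above 0.25 rad).
It fails at once if the instrument is shoved more than 30 mm (distance of instrument from where it was at the start of the episode above 0.03 m).
It fails at once if a bystander is moved more than 30 mm (distance of any of beaker, jar, screwdriver, reagent from where it was at the start of the episode above 0.03 m).
It also fails if it takes over 54 s, if anything falls off the work surface, if the arm or the gripper's body presses on something with over 40 N, if the wrist force passes 120 N, or if a joint passes its speed limit or range.

## Working session

There is one attempt and no reset: what is moved stays moved. The work goes in short steps, Python scripts to look and compute and a tool call to move; the robot and the scene stay as the last step left them, time stands still between calls to the robot, and variables do not carry over. Pictures are saved under pics/ and viewed, at most 10 in all, crops included, and the job is handed in when it is done.

Besides the shell and the picture viewer there is one more tool, called after "Emit:" by a JSON object that holds its "fn" and its "kwargs", one argument or row to a line. apply_moves: Moves the arm, as the interface text tells. Its arguments: {"type":"object","properties":{"moves":{"type":"array"}},"required":["moves"]}

```bash
mkdir -p pics; cat > h.py <<'E'
import numpy as np, cv2
from station import status, cams, order, models, arm
def shot(c,fn=None):
    d=cams.capture(c)
    if fn: cv2.imwrite('pics/'+fn,d['image'][:,:,::-1])
    return d
def ray(d,u,v,z):
    T=np.array(d['world_from_camera']);r=T[:3,:3]@np.array([(u-d['cx'])/d['fx'],-(v-d['cy'])/d['fy'],-1])
    o=T[:3,3];return o+r*(z-o[2])/r[2]
def proj(d,p):
    T=np.linalg.inv(np.array(d['world_from_camera']));q=T[:3,:3]@np.array(p)+T[:3,3]
    return d['cx']+d['fx']*q[0]/-q[2], d['cy']+d['fy']*-q[1]/-q[2]
E
python3 - <<'E'
from h import *
o=status.get_obs();print(o['t'],o['eef_pos'],o['ee_rot'],o['wrist_force'],arm.pinch_z,o['gripper_width'])
for c in ['top','side']:
    d=shot(c,c+'0.png');print(c,d['fx'],d['cx'],d['cy'],np.round(d['world_from_camera'],3).tolist(),[k for k in d])
    for n in ['instrument','wedge','beaker','jar','screwdriver','reagent']:
        print(n,[(np.round(r['at']).tolist(),round(r['score'],2)) for r in models.find_in(c,n)])
    for n in ['instrument','short_corner','foot_axis','wedge','wedge_tip']:
        print('tip',n,[(np.round(r['at']).tolist(),round(r['score'],2)) for r in models.tip_of(c,n)])
E
```

```text
0.0 [ 263.68027675 -566.21294908  206.04178627] [[ 9.06501575e-01  4.22201936e-01 -6.47855594e-04]
 [ 4.22202428e-01 -9.06500742e-01  1.23079451e-03]
 [-6.76377531e-05 -1.38924336e-03 -9.99999033e-01]] [-0.58721587 -0.55634688  0.45541434] 18.700000000000003 85.62428530973753
top 380.3243637989018 322.1282995278461 195.357447406511 [[-0.025, 0.98, -0.196, 345.719], [-0.999, -0.031, -0.029, -43.503], [-0.034, 0.195, 0.98, 1095.344], [0.0, 0.0, 0.0, 1.0]] ['image', 'fx', 'fy', 'cx', 'cy', 'world_from_camera']
instrument [([494.0, -91.0, 75.0], 0.86)]
wedge [([732.0, 156.0, 15.0], 0.72), ([626.0, 315.0, 13.0], 0.7), ([559.0, 119.0, 9.0], 0.68)]
beaker [([695.0, -123.0, 47.0], 0.94)]
jar [([695.0, -5.0, 59.0], 0.71)]
screwdriver [([424.0, 114.0, 21.0], 0.73)]
reagent [([526.0, -305.0, 90.0], 0.91)]
tip instrument [([496.0, -88.0, -2.0], 0.61)]
tip short_corner [([570.0, 24.0, 75.0], 0.64)]
tip foot_axis []
tip wedge [([561.0, 120.0, -2.0], 0.83), ([630.0, 327.0, -4.0], 0.71), ([738.0, 158.0, -0.0], 0.65)]
tip wedge_tip [([629.0, 387.0, 2.0], 0.78), ([783.0, 191.0, -1.0], 0.67)]
side 430.
[... 214 characters left out ...]
om_camera']
instrument [([471.0, -59.0, 70.0], 0.93)]
wedge [([558.0, 133.0, 15.0], 0.9), ([722.0, 153.0, 15.0], 0.9), ([621.0, 325.0, 17.0], 0.56)]
beaker [([674.0, -113.0, 62.0], 0.81)]
jar [([688.0, -0.0, 38.0], 0.93)]
screwdriver [([418.0, 121.0, 17.0], 0.76)]
reagent [([525.0, -300.0, 69.0], 0.78), ([472.0, -55.0, 70.0], 0.25)]
tip instrument [([493.0, -89.0, -6.0], 0.62)]
tip short_corner [([571.0, 22.0, 74.0], 0.57)]
tip foot_axis [([570.0, 24.0, 22.0], 0.72), ([568.0, 120.0, 3.0], 0.62)]
tip wedge [([627.0, 330.0, 3.0], 0.95), ([567.0, 117.0, 2.0], 0.94), ([735.0, 155.0, 1.0], 0.63)]
tip wedge_tip [([627.0, 387.0, 0.0], 0.9), ([576.0, 61.0, -1.0], 0.69), ([782.0, 196.0, -1.0], 0.62)]
```

View pics/top0.png

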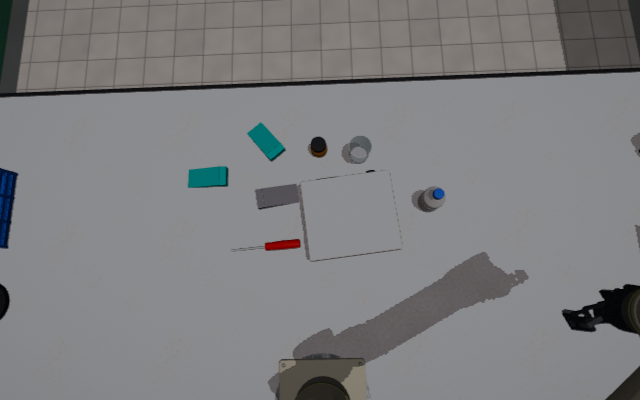

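View pics/side0.png

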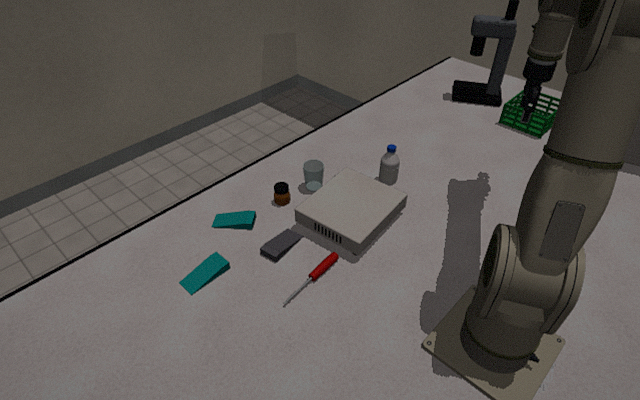

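The top view shows three wedge shapes: teal at (266,141), teal at (208,177) and grey at (277,196). I choose the grey one because it is the described colour and points at the case (350,215). The case corner nearest it is about (301,180), and the screwdriver at (283,245) is close by. Next I'll measure the outlines and check a close crop.

```bash
python3 - <<'E'
from h import *
for c in ['top','side']:
    d=shot(c)
    for n in ['instrument','wedge']:
        for r in models.cut_out(c,n):
            m=r['mask'].astype(np.uint8); 
            ct=max(cv2.findContours(m,0,2)[0],key=cv2.contourArea)
            col=d['image'][m>0].mean(0)
            if n=='wedge' and (col.max()-col.min())>35: continue
            a=cv2.approxPolyDP(ct,3,True)[:,0]
            print(c,n,round(r['score'],2),col.round(),a.tolist(), m.sum())
            z=74 if n=='instrument' else 0
            for p in a: print('  ',p,ray(d,*p,z)[:2].round(),ray(d,*p,24)[:2].round())
            if c=='top':
                q=cv2.minAreaRect(ct); print(q)
im=[]
d=shot('top');a=cv2.resize(d['image'][165:265,220:320],(400,400),interpolation=2)
d=shot('side');b=cv2.resize(d['image'][190:290,245:345],(400,400),interpolation=2)
cv2.imwrite('pics/crop.png',np.clip(np.hstack([a,b])[:,:,::-1]*1.3,0,255))
E
```

```text
top instrument 0.79 [138. 139. 142.] [[388, 170], [301, 182], [311, 261], [402, 247]] 7524
   [388 170] [ 615. -197.] [ 628. -205.]
   [301 182] [589.  44.] [601.  48.]
   [311 261] [373.  20.] [375.  23.]
   [402 247] [ 404. -222.] [ 406. -231.]
((350.3429260253906, 214.68992614746094), (83.23963928222656, 93.90105438232422), 81.57302856445312)
top wedge 0.93 [85. 83. 88.] [[296, 185], [258, 189], [258, 207], [297, 203]] 882
   [296 185] [598.  65.] [593.  63.]
   [258 189] [590. 178.] [584. 173.]
   [258 207] [536. 178.] [532. 173.]
   [297 203] [544.  63.] [540.  60.]
((277.5433349609375, 195.53179931640625), (21.744178771972656, 42.576011657714844), 81.25383758544922)
side instrument 0.81 [113. 107. 102.] [[344, 169], [295, 210], [295, 219], [358, 254], [404, 207], [407, 195]] 5636
   [344 169] [ 610. -184.] [ 654. -236.]
   [295 210] [581.  50.] [623.  13.]
   [295 219] [555.  75.] [595.  40.]
   [358 254] [351.  55.] [378.  18.]
   [404 207] [ 372. -167.] [ 401. -218.]
   [407 195] [ 396. -216.] [ 427. -269.]
side wedge 0.96 [52. 50. 52.] [[302, 236], [287, 229], [264, 244], [261, 254], [276, 262]] 765
   [302 236] [550.  58.] [532.  74.]
   [287 229] [601.  68.] [582.  83.]
   [264 244] [603. 152.] [584. 165.]
   [261 254] [581. 181.] [562. 194.]
   [276 262] [530. 172.] [513. 185.][ WARN:0@6.670] global loadsave.cpp:1063 imwrite_ Unsupported depth image for selected encoder is fallbacked to CV_8U.
```

View pics/crop.png

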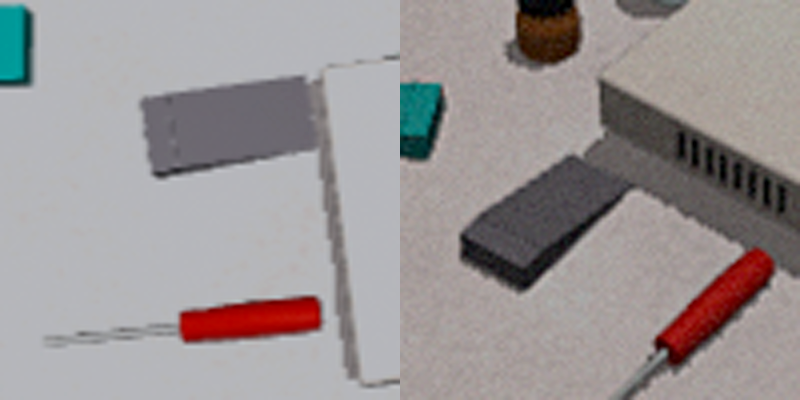

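The crop confirms the grey wedge, with its thin end at the case edge. Case centre is about (495,-89) with yaw 0.12, the foot is near (570.5,23.5), the wedge tip near (573,61) and its rear near (557,177). The corner networks agree. I'm setting out at travel height.

Emit:
{"fn": "apply_moves", "kwargs": {
  "moves": [
    {"claw": 0.75, "offset": [0.98, -0.96, 0], "rot": [0, 0, -0.6]},
    {"claw": 0.75, "offset": [0.98, -0.96, 0], "rot": [0, 0, -0.6]},
    {"claw": 0.75, "offset": [0.98, -0.96, 0], "rot": [0, 0, -0.6]},
    {"claw": 0.75, "offset": [0.98, -0.96, 0], "rot": [0, 0, -0.6]},
    {"claw": 0.75, "offset": [0.98, -0.96, 0], "rot": [0, 0, -0.6]},
    {"claw": 0.75, "offset": [0.98, -0.96, 0], "rot": [0, 0, -0.6]},
    {"claw": 0.75, "offset": [0.98, -0.96, 0], "rot": [0, 0, -0.6]},
    {"claw": 0.75, "offset": [0.98, -0.96, 0], "rot": [0, 0, -0.6]},
    {"claw": 0.75, "offset": [0.98, -0.96, 0], "rot": [0, 0, -0.6]},
    {"claw": 0.75, "offset": [0.98, -0.96, 0], "rot": [0, 0, -0.6]},
    {"claw": 0.75, "offset": [0.98, -0.96, 0], "rot": [0, 0, -0.6]},
    {"claw": 0.75, "offset": [0.98, -0.96, 0], "rot": [0, 0, -0.6]}
  ]
}}

```text
t: 2.6
eef_pos: [409.6, -179.6, 207.2]
ee_rot: [[0.482, 0.876, 0.001], [0.876, -0.482, -0.001], [-0.0, 0.001, -1.0]]
wrist_force: [-0.0, -2.0, -0.6]
gripper_width: 20.8
gripper_force: 0.0
```

```bash
cat >> h.py <<'E'
from scipy.spatial.transform import Rotation as Ro
def plan(p,yaw):
    o=status.get_obs();R=np.array(o['ee_rot'])
    x=np.array([np.cos(yaw),np.sin(yaw),0]);z=np.array([0,0,-1.]);T=np.c_[x,np.cross(z,x),z]
    print('t',round(o['t'],2),'pos',np.round(o['eef_pos'],1),'yaw',round(np.arctan2(R[1,0],R[0,0]),3),'F',np.round(o['wrist_force'],1),'w',round(o['gripper_width'],1))
    print('offset',(R.T@(np.array(p)-o['eef_pos'])/300).round(3),'rot',(np.degrees(Ro.from_matrix(R.T@T).as_rotvec())/60).round(3))
E
python3 - <<'E'
from h import *
plan([552,212,190],np.pi/2+.13)
E
```

```text
t 2.6 pos [ 409.6 -179.6  207.2] yaw 1.068 F [-0.  -2.  -0.6] w 20.8
offset [ 1.373 -0.212  0.057] rot [ 0.001  0.001 -0.604]
```

Emit:
{"fn": "apply_moves", "kwargs": {
  "moves": [
    {"claw": 0.75, "offset": [0.98, -0.15, 0], "rot": [0, 0, -0.6]},
    {"claw": 0.75, "offset": [0.98, -0.15, 0], "rot": [0, 0, -0.6]},
    {"claw": 0.75, "offset": [0.98, -0.15, 0], "rot": [0, 0, -0.6]},
    {"claw": 0.75, "offset": [0.98, -0.15, 0], "rot": [0, 0, -0.6]},
    {"claw": 0.75, "offset": [0.98, -0.15, 0], "rot": [0, 0, -0.6]},
    {"claw": 0.75, "offset": [0.98, -0.15, 0], "rot": [0, 0, -0.6]},
    {"claw": 0.75, "offset": [0.98, -0.15, 0], "rot": [0, 0, -0.6]},
    {"claw": 0.75, "offset": [0.98, -0.15, 0], "rot": [0, 0, -0.6]}
  ]
}}

```text
t: 3.27
eef_pos: [513.0, 103.7, 206.9]
ee_rot: [[-0.127, 0.992, 0.001], [0.992, 0.127, 0.003], [0.003, 0.001, -1.0]]
wrist_force: [-1.0, -0.2, -0.3]
gripper_width: 21.0
gripper_force: 0.0
```

```bash
python3 - <<'E'
from h import *
plan([552,212,100],np.pi/2+.13)
E
```

```text
t 3.27 pos [513.  103.7 206.9] yaw 1.698 F [-1.  -0.2 -0.3] w 21.0
offset [0.341 0.174 0.358] rot [ 0.001 -0.003 -0.003]
```

Emit:
{"fn": "apply_moves", "kwargs": {
  "moves": [
    {"claw": 0.75, "offset": [0.34, 0.175, 0.1], "rot": [0, 0, 0]},
    {"claw": 0.75, "offset": [0.34, 0.175, 0.1], "rot": [0, 0, 0]},
    {"claw": 0.75, "offset": [0.34, 0.175, 0.1], "rot": [0, 0, 0]},
    {"claw": 0.75, "offset": [0.34, 0.175, 0.35], "rot": [0, 0, 0]},
    {"claw": 0.75, "offset": [0.34, 0.175, 0.35], "rot": [0, 0, 0]},
    {"claw": 0.75, "offset": [0.34, 0.175, 0.45], "rot": [0, 0, 0]},
    {"claw": 0.75, "offset": [0.34, 0.175, 0.45], "rot": [0, 0, 0]},
    {"claw": 0.75, "offset": [0.34, 0.175, 0.45], "rot": [0, 0, 0]}
  ]
}}

```text
t: 3.93
eef_pos: [551.5, 203.6, 71.0]
ee_rot: [[-0.12, 0.993, -0.003], [0.993, 0.12, -0.001], [-0.001, -0.003, -1.0]]
wrist_force: [0.3, 0.4, 1.5]
gripper_width: 21.3
gripper_force: 0.0
```

```bash
python3 - <<'E'
from h import *
a=shot('top')['image'][130:280,200:350];b=shot('side')['image'][150:300,210:360]
cv2.imwrite('pics/close.png',np.clip(np.hstack([cv2.resize(i,(400,400),interpolation=2) for i in(a,b)])[:,:,::-1]*1.3,0,255).astype(np.uint8))
plan([555,205,12],np.pi/2+.13)
E
```

```text
t 4.03 pos [553.3 204.9  73.9] yaw 1.691 F [0.7 0.3 0.1] w 21.4
offset [-0.001  0.005  0.206] rot [ 0.002 -0.    -0.009]
```

View pics/close.png

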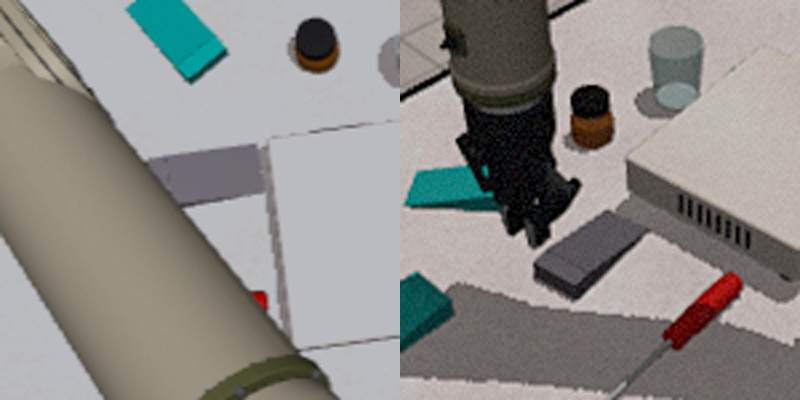

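The side crop shows the fingers above and just behind the wedge's rear face at (535,235), clear of everything. Next I go down to about 10 mm above the bench.

Emit:
{"fn": "apply_moves", "kwargs": {
  "moves": [
    {"claw": 0.75, "offset": [0, 0.005, 0.1], "rot": [0, 0, 0]},
    {"claw": 0.75, "offset": [0, 0.005, 0.21], "rot": [0, 0, 0]},
    {"claw": 0.75, "offset": [0, 0.005, 0.21], "rot": [0, 0, 0]},
    {"claw": 0.75, "offset": [0, 0.005, 0.21], "rot": [0, 0, 0]}
  ]
}}

```text
t: 4.37
eef_pos: [553.6, 205.0, 9.9]
ee_rot: [[-0.121, 0.993, -0.0], [0.993, 0.121, -0.0], [-0.0, -0.0, -1.0]]
wrist_force: [-0.3, 0.2, 1.2]
gripper_width: 21.6
gripper_force: 0.0
```

```bash
python3 - <<'E'
from h import *
d=shot('side','low.png')
b=d['image'][180:300,210:330]
cv2.imwrite('pics/low.png',np.clip(cv2.resize(b,(480,480),interpolation=2)[:,:,::-1]*1.4,0,255).astype(np.uint8))
for n in ['wedge','wedge_tip']:
  print(n,[(np.round(r['at']).tolist(),round(r['score'],2)) for r in models.tip_of('side',n)])
plan([556,190,12],np.pi/2+.13)
E
```

```text
wedge [([733.0, 157.0, -3.0], 0.82), ([569.0, 120.0, 2.0], 0.71), ([627.0, 331.0, 2.0], 0.61)]
wedge_tip [([576.0, 61.0, -3.0], 0.76), ([628.0, 385.0, 4.0], 0.66), ([781.0, 195.0, 2.0], 0.52)]
t 4.52 pos [555.  206.   11.7] yaw 1.692 F [ 0.1  0.1 -0.2] w 21.8
offset [-0.053 -0.003 -0.001] rot [ 0.004 -0.001 -0.008]
```

View pics/low.png

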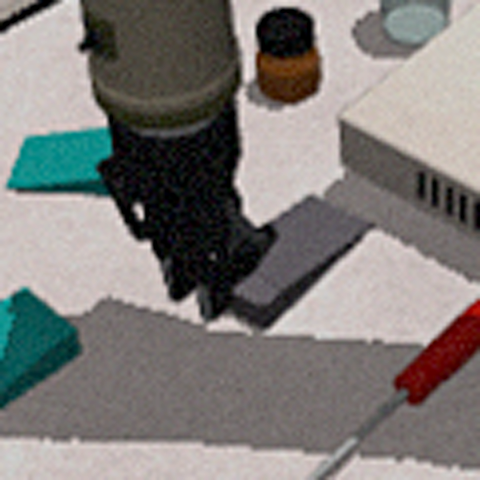

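Fingers are behind the rear face, at frame pixel (263,258). The wedge tip is about (575,61). I'll push slowly in pure -y, which also lines it up with the foot.

Emit:
{"fn": "apply_moves", "kwargs": {
  "moves": [
    {"claw": 0.75, "offset": [-0.033, -0.004, 0], "rot": [0, 0, 0]},
    {"claw": 0.75, "offset": [-0.053, -0.006, 0], "rot": [0, 0, 0]},
    {"claw": 0.75, "offset": [-0.073, -0.009, 0], "rot": [0, 0, 0]},
    {"claw": 0.75, "offset": [-0.093, -0.011, 0], "rot": [0, 0, 0]},
    {"claw": 0.75, "offset": [-0.113, -0.014, 0], "rot": [0, 0, 0]},
    {"claw": 0.75, "offset": [-0.133, -0.016, 0], "rot": [0, 0, 0]},
    {"claw": 0.75, "offset": [-0.153, -0.018, 0], "rot": [0, 0, 0]},
    {"claw": 0.75, "offset": [-0.173, -0.021, 0], "rot": [0, 0, 0]},
    {"claw": 0.75, "offset": [-0.193, -0.023, 0], "rot": [0, 0, 0]},
    {"claw": 0.75, "offset": [-0.213, -0.026, 0], "rot": [0, 0, 0]},
    {"claw": 0.75, "offset": [-0.223, -0.027, 0], "rot": [0, 0, 0]},
    {"claw": 0.75, "offset": [-0.223, -0.027, 0], "rot": [0, 0, 0]}
  ]
}}

```text
t: 5.52
eef_pos: [553.5, 136.8, 8.7]
ee_rot: [[-0.12, 0.993, -0.0], [0.993, 0.12, -0.001], [-0.0, -0.0, -1.0]]
wrist_force: [0.1, -0.6, -0.2]
gripper_width: 21.5
gripper_force: 0.0
```

```bash
python3 - <<'E'
from h import *
d=shot('side')
b=d['image'][160:280,230:350]
cv2.imwrite('pics/push.png',np.clip(cv2.resize(b,(480,480),interpolation=2)[:,:,::-1]*1.4,0,255).astype(np.uint8))
for n in ['wedge','instrument']:
  print(n,[(np.round(r['at']).tolist(),round(r['score'],2)) for r in models.tip_of('side',n)])
plan([555,130,12],np.pi/2+.12)
E
```

```text
wedge [([734.0, 153.0, 1.0], 0.89), ([567.0, 120.0, 5.0], 0.87), ([628.0, 327.0, 2.0], 0.76)]
instrument [([493.0, -91.0, -0.0], 0.95)]
t 5.67 pos [553.4 138.3   8.9] yaw 1.693 F [ 0.2 -0.9 -0.4] w 21.5
offset [-0.028  0.002 -0.01 ] rot [ 0.    -0.     0.002]
```

View pics/push.png

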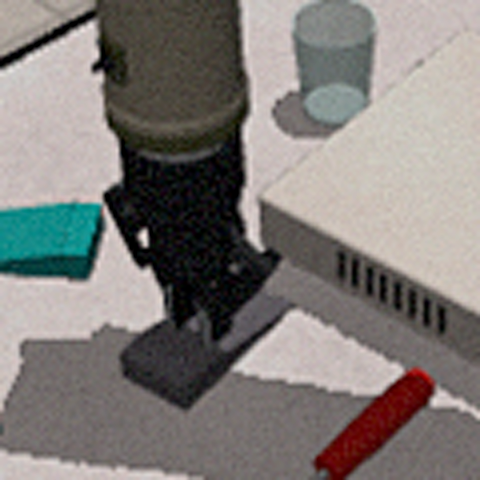

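The wedge has not moved (corner still at frame pixel (276,262)). The fingers appear over or beside it, so I'll check where the tips really are.

```bash
python3 - <<'E'
from h import *
d=shot('side');o=status.get_obs()
for z in (0,9,24,30,40): 
    print(z,np.round(proj(d,[553.4,138.3,z]),1))
R=np.array(o['ee_rot'])
for s in (-1,1):
    for dz in (0,15,25): print('finger',s,dz,np.round(proj(d,o['eef_pos']+s*18*R[:,1]-dz*R[:,2]),1))
for p in [(558+28,177,0),(558-28,173,0),(558-28,173,24)]: print(p,np.round(proj(d,p),1))
im=d['image'][225:275,250:310]; dark=im.max(2)
b=cv2.resize(np.clip(im.astype(float)*2.2,0,255).astype(np.uint8),(720,600),interpolation=cv2.INTER_CUBIC)
cv2.imwrite('pics/tips.png',b[:,:,::-1])
print(o['wrist_force'])
E
```

```text
0 [279.7 250.6]
9 [279.5 248.4]
24 [279.1 244.5]
30 [279. 243.]
40 [278.7 240.4]
finger -1 0 [284.5 251.4]
finger -1 15 [284.2 247.5]
finger -1 25 [284.  244.9]
finger 1 0 [274.5 245.5]
finger 1 15 [274.1 241.7]
finger 1 25 [273.8 239.1]
(586, 177, 0) [261.  252.1]
(530, 173, 0) [275.9 262.2]
(530, 173, 24) [275.2 256. ]
[-0.86265191  0.35038644  0.80775649]
```

View pics/tips.png

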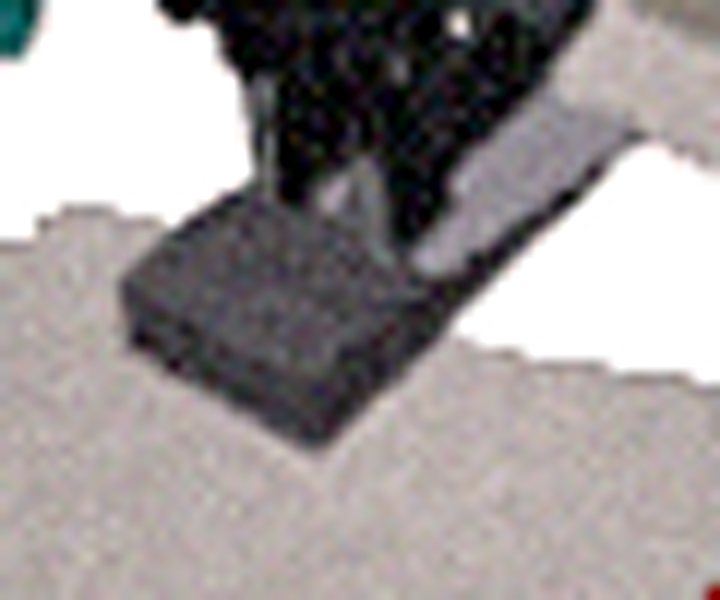

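The tips read about 15 mm higher than the TCP because the fingers are part open, so they passed just above the 24 mm wedge without touching it. I'll lift, go back behind it and shut the fingers so that the tips are at the TCP.

Emit:
{"fn": "apply_moves", "kwargs": {
  "moves": [
    {"claw": 0.75, "offset": [0, 0, -0.1], "rot": [0, 0, 0]},
    {"claw": 0.75, "offset": [0, 0, -0.1], "rot": [0, 0, 0]},
    {"claw": 0.75, "offset": [0.13, 0.01, -0.1], "rot": [0, 0, 0]},
    {"claw": 1, "offset": [0.26, 0.03, -0.1], "rot": [0, 0, 0]},
    {"claw": 1, "offset": [0.26, 0.03, -0.1], "rot": [0, 0, 0]},
    {"claw": 1, "offset": [0.26, 0.03, -0.1], "rot": [0, 0, 0]},
    {"claw": 1, "offset": [0.26, 0.03, -0.1], "rot": [0, 0, 0]},
    {"claw": 1, "offset": [0.26, 0.03, -0.1], "rot": [0, 0, 0]},
    {"claw": 1, "offset": [0.26, 0.03, -0.05], "rot": [0, 0, 0]},
    {"claw": 1, "offset": [0.26, 0.03, -0.02], "rot": [0, 0, 0]},
    {"claw": 1, "offset": [0.26, 0.03, 0], "rot": [0, 0, 0]},
    {"claw": 1, "offset": [0.26, 0.03, 0], "rot": [0, 0, 0]}
  ]
}}

```text
t: 6.72
eef_pos: [551.8, 215.3, 6.7]
ee_rot: [[-0.121, 0.993, -0.003], [0.993, 0.121, -0.001], [-0.001, -0.003, -1.0]]
wrist_force: [-0.3, -0.6, 0.4]
gripper_width: -0.2
gripper_force: 0.0
```

```bash
python3 - <<'E'
from h import *
d=shot('side');
im=d['image'][210:270,225:297]
cv2.imwrite('pics/shut.png',cv2.resize(np.clip(im.astype(float)*2,0,255).astype(np.uint8),(720,600),interpolation=cv2.INTER_CUBIC)[:,:,::-1])
o=status.get_obs()
for z in (0,9,24): print(z,np.round(proj(d,[*o['eef_pos'][:2],z]),1))
plan([556,205,9],np.pi/2+.13)
print([(np.round(r['at']).tolist(),round(r['score'],2)) for r in models.tip_of('side','wedge')])
E
```

```text
0 [257.9 266.7]
9 [257.6 264.4]
24 [257.  260.6]
t 6.77 pos [552.3 215.8   7.7] yaw 1.692 F [ 0.1  0.6 -0.6] w 0.1
offset [-0.037  0.008 -0.004] rot [-0.002  0.    -0.008]
[([567.0, 121.0, 2.0], 0.97), ([734.0, 154.0, 0.0], 0.81), ([628.0, 328.0, -0.0], 0.72)]
```

View pics/shut.png

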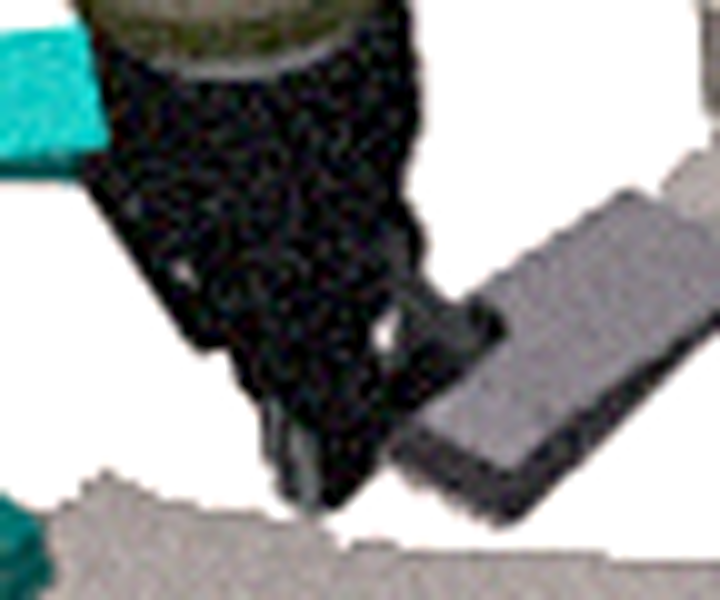

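The tip is at frame pixel (256.5,261), which is about 20 mm high, while the reported TCP height is 7.7 mm. I'll settle it by touch and step down while watching the force.

Emit:
{"fn": "apply_moves", "kwargs": {
  "moves": [
    {"claw": 1, "offset": [-0.02, 0.008, 0.01], "rot": [0, 0, 0]},
    {"claw": 1, "offset": [-0.02, 0.008, 0.02], "rot": [0, 0, 0]},
    {"claw": 1, "offset": [-0.02, 0.008, 0.02], "rot": [0, 0, 0]},
    {"claw": 1, "offset": [-0.02, 0.008, 0.02], "rot": [0, 0, 0]}
  ]
}}

```text
t: 7.15
eef_pos: [556.1, 210.5, 2.7]
ee_rot: [[-0.121, 0.993, -0.0], [0.993, 0.121, -0.0], [-0.0, -0.0, -1.0]]
wrist_force: [0.3, -0.8, -0.6]
gripper_width: -0.1
gripper_force: 0.0
```

Emit:
{"fn": "apply_moves", "kwargs": {
  "moves": [
    {"claw": 1, "offset": [0, 0, 0.01], "rot": [0, 0, 0]},
    {"claw": 1, "offset": [0, 0, 0.02], "rot": [0, 0, 0]},
    {"claw": 1, "offset": [0, 0, 0.02], "rot": [0, 0, 0]}
  ]
}}

```text
t: 7.4
eef_pos: [555.6, 210.7, -3.9]
ee_rot: [[-0.121, 0.993, -0.001], [0.993, 0.121, -0.0], [-0.0, -0.001, -1.0]]
wrist_force: [0.3, -0.4, 0.9]
gripper_width: 0.1
gripper_force: 0.0
```

Emit:
{"fn": "apply_moves", "kwargs": {
  "moves": [
    {"claw": 1, "offset": [0, 0, 0.01], "rot": [0, 0, 0]},
    {"claw": 1, "offset": [0, 0, 0.02], "rot": [0, 0, 0]},
    {"claw": 1, "offset": [0, 0, 0.02], "rot": [0, 0, 0]}
  ]
}}

```text
t: 7.65
eef_pos: [555.7, 210.6, -9.9]
ee_rot: [[-0.121, 0.993, -0.001], [0.993, 0.121, -0.0], [-0.0, -0.001, -1.0]]
wrist_force: [0.2, 0.2, -0.9]
gripper_width: 0.0
gripper_force: 0.0
```

```bash
python3 - <<'E'
from h import *
d=shot('side');o=status.get_obs()
im=d['image'].astype(int)
for u in range(250,266): 
    col=im[225:275,u].max(1); k=np.where(col<45)[0]; print(u,k.max()+225 if len(k) else None,end=' | ')
p=o['eef_pos']
for z in (-10,0,10,20): print(z,np.round(proj(d,[*p[:2],z]),1))
print(p,o['wrist_force'])
# joints FK-free check: eef in top view
E
```

```text
250 251 | 251 251 | 252 254 | 253 258 | 254 261 | 255 262 | 256 258 | 257 262 | 258 263 | 259 263 | 260 262 | 261 261 | 262 260 | 263 256 | 264 255 | 265 256 | -10 [258.9 267.4]
0 [258.6 264.9]
10 [258.2 262.4]
20 [257.8 259.8]
[555.78838114 210.6545413   -9.59583359] [-0.11548334 -0.36676861 -1.64372093]
```

The tips are really about 17 mm above the reported TCP height, with no contact at -10, so they now sit roughly 7 mm above the bench. I'll push 45 mm and check that the wedge follows.

Emit:
{"fn": "apply_moves", "kwargs": {
  "moves": [
    {"claw": 1, "offset": [-0.033, -0.002, 0], "rot": [0, 0, 0]},
    {"claw": 1, "offset": [-0.053, -0.004, 0], "rot": [0, 0, 0]},
    {"claw": 1, "offset": [-0.067, -0.006, 0], "rot": [0, 0, 0]},
    {"claw": 1, "offset": [-0.08, -0.008, 0], "rot": [0, 0, 0]},
    {"claw": 1, "offset": [-0.1, -0.01, 0], "rot": [0, 0, 0]},
    {"claw": 1, "offset": [-0.12, -0.013, 0], "rot": [0, 0, 0]},
    {"claw": 1, "offset": [-0.14, -0.016, 0], "rot": [0, 0, 0]},
    {"claw": 1, "offset": [-0.15, -0.018, 0], "rot": [0, 0, 0]},
    {"claw": 1, "offset": [-0.15, -0.018, 0], "rot": [0, 0, 0]}
  ]
}}

```text
t: 8.45
eef_pos: [556.3, 164.2, -9.2]
ee_rot: [[-0.12, 0.993, 0.0], [0.993, 0.12, -0.001], [-0.001, 0.0, -1.0]]
wrist_force: [-0.1, -0.1, -0.4]
gripper_width: 0.1
gripper_force: 0.0
```

```bash
cat >> h.py <<'E'
def look():
    for c in ('side','top'):
        d=shot(c)
        for n in ['wedge','instrument','foot_axis','short_corner']:
            print(c,n,[(np.round(r['at']).tolist(),round(r['score'],2)) for r in models.tip_of(c,n) if r['at'][0]<650 and r['at'][1]<250])
        for r in models.cut_out(c,'wedge'):
            m=r['mask'].astype(np.uint8)
            if np.ptp(d['image'][m>0].mean(0))<35:
                ct=max(cv2.findContours(m,0,2)[0],key=cv2.contourArea);a=cv2.approxPolyDP(ct,2.5,True)[:,0]
                print('  mask',[(p.tolist(),ray(d,*p,0)[:2].round().tolist()) for p in a])
E
python3 - <<'E'
from h import *
look(); plan([556,138,-9],np.pi/2+.13)
E
```

```text
side wedge [([567.0, 94.0, 2.0], 0.72)]
side instrument [([494.0, -89.0, -2.0], 0.9)]
side foot_axis [([571.0, 25.0, 22.0], 0.62)]
side short_corner [([575.0, 19.0, 74.0], 0.97)]
  mask [([307, 230], [557.0, 31.0]), ([295, 224], [599.0, 38.0]), ([285, 231], [599.0, 77.0]), ([291, 237], [569.0, 82.0]), ([275, 252], [559.0, 150.0]), ([284, 257], [528.0, 146.0]), ([308, 233], [546.0, 38.0])]
top wedge [([562.0, 94.0, -5.0], 0.53)]
top instrument [([498.0, -87.0, -2.0], 0.9)]
top foot_axis []
top short_corner [([570.0, 26.0, 75.0], 0.71)]
  mask [([299, 184], [601.0, 56.0]), ([278, 189], [588.0, 119.0]), ([291, 204], [542.0, 80.0]), ([301, 202], [547.0, 51.0])]
t 9.05 pos [556.1 165.5  -9.2] yaw 1.693 F [-0.1  0.6  0.4] w -0.4
offset [-0.091 -0.011 -0.001] rot [-0.     0.    -0.008]
```

The wedge follows: its origin y went from 120 to 94, and its tip is now about 11 mm short of the foot axis. I'll continue to just before the earliest possible contact.

Emit:
{"fn": "apply_moves", "kwargs": {
  "moves": [
    {"claw": 1, "offset": [-0.02, -0.002, 0], "rot": [0, 0, 0]},
    {"claw": 1, "offset": [-0.04, -0.005, 0], "rot": [0, 0, 0]},
    {"claw": 1, "offset": [-0.06, -0.007, 0], "rot": [0, 0, 0]},
    {"claw": 1, "offset": [-0.08, -0.01, 0], "rot": [0, 0, 0]},
    {"claw": 1, "offset": [-0.09, -0.011, 0], "rot": [0, 0, 0]},
    {"claw": 1, "offset": [-0.095, -0.011, 0], "rot": [0, 0, 0]},
    {"claw": 1, "offset": [-0.095, -0.011, 0], "rot": [0, 0, 0]}
  ]
}}

```text
t: 9.63
eef_pos: [556.4, 135.9, -9.2]
ee_rot: [[-0.12, 0.993, -0.0], [0.993, 0.12, -0.0], [-0.0, -0.0, -1.0]]
wrist_force: [0.6, -0.0, -0.4]
gripper_width: -0.0
gripper_force: 0.0
```

Emit:
{"fn": "apply_moves", "kwargs": {
  "moves": [
    {"claw": 1, "offset": [-0.006, -0.0005, 0], "rot": [0, 0, 0]},
    {"claw": 1, "offset": [-0.012, -0.001, 0], "rot": [0, 0, 0]},
    {"claw": 1, "offset": [-0.017, -0.002, 0], "rot": [0, 0, 0]}
  ]
}}

```text
t: 9.88
eef_pos: [556.3, 131.7, -9.2]
ee_rot: [[-0.122, 0.993, 0.0], [0.993, 0.122, 0.0], [0.0, 0.0, -1.0]]
wrist_force: [-0.4, 0.8, 0.1]
gripper_width: -0.1
gripper_force: 0.4
```

Emit:
{"fn": "apply_moves", "kwargs": {
  "moves": [
    {"claw": 1, "offset": [-0.006, -0.0005, 0], "rot": [0, 0, 0]},
    {"claw": 1, "offset": [-0.012, -0.001, 0], "rot": [0, 0, 0]},
    {"claw": 1, "offset": [-0.017, -0.002, 0], "rot": [0, 0, 0]}
  ]
}}

```text
t: 10.13
eef_pos: [556.2, 127.8, -9.1]
ee_rot: [[-0.122, 0.992, 0.0], [0.992, 0.122, 0.002], [0.002, 0.0, -1.0]]
wrist_force: [-1.9, 7.9, 0.0]
gripper_width: -0.0
gripper_force: 3.7
```

Contact: 7.9 N. I'll hold and check settling and positions.

```bash
python3 - <<'E'
from h import *
look(); plan([556,128,-9],np.pi/2+.13)
E
```

```text
side wedge [([565.0, 58.0, 1.0], 0.76)]
side instrument [([493.0, -90.0, -1.0], 0.57)]
side foot_axis [([570.0, 24.0, 23.0], 0.76)]
side short_corner [([574.0, 21.0, 71.0], 0.69)]
  mask [([345, 168], [676.0, -267.0]), ([296, 208], [648.0, -13.0]), ([295, 220], [612.0, 26.0]), ([357, 255], [391.0, 5.0]), ([402, 211], [408.0, -223.0]), ([407, 195], [441.0, -295.0]), ([361, 172], [623.0, -287.0])]
top wedge [([563.0, 57.0, -2.0], 0.59)]
top instrument [([496.0, -92.0, -2.0], 0.6), ([574.0, 26.0, 73.0], 0.36)]
top foot_axis []
top short_corner [([574.0, 28.0, 74.0], 0.61)]
  mask [([294, 186], [595.0, 71.0]), ([301, 197], [562.0, 51.0]), ([300, 187], [592.0, 53.0])]
t 10.73 pos [556.1 127.7  -9.1] yaw 1.693 F [-1.1  5.3 -0.5] w -0.3
offset [ 0.001 -0.    -0.   ] rot [ 0.    -0.001 -0.007]
```

It settles at 5.3 N with the wedge origin at y≈57, so the tip is about 26 mm past the foot axis and the case has not moved. I'll back off, rise and go over the corner.

Emit:
{"fn": "apply_moves", "kwargs": {
  "moves": [
    {"claw": 1, "offset": [0.03, 0, 0], "rot": [0, 0, 0]},
    {"claw": 1, "offset": [0.1, 0.01, 0], "rot": [0, 0, 0]},
    {"claw": 1, "offset": [0.1, 0.01, -0.12], "rot": [0, 0, 0]},
    {"claw": 1, "offset": [0.1, 0.01, -0.26], "rot": [0, 0, 0]},
    {"claw": 1, "offset": [0.1, 0.01, -0.4], "rot": [0, 0, 0]},
    {"claw": 1, "offset": [0.1, 0.01, -0.4], "rot": [0, 0, 0]},
    {"claw": 1, "offset": [0, 0.01, -0.4], "rot": [0, 0, 0]},
    {"claw": 1, "offset": [-0.12, 0.008, -0.4], "rot": [0, 0, 0]},
    {"claw": 1, "offset": [-0.24, 0.008, -0.4], "rot": [0, 0, 0]},
    {"claw": 1, "offset": [-0.35, 0.008, -0.4], "rot": [0, 0, 0]},
    {"claw": 1, "offset": [-0.35, 0.008, -0.4], "rot": [0, 0, 0]},
    {"claw": 1, "offset": [-0.35, 0.008, -0.4], "rot": [0, 0, 0]}
  ]
}}

```text
t: 11.73
eef_pos: [571.6, 19.9, 110.5]
ee_rot: [[-0.117, 0.993, -0.0], [0.993, 0.117, -0.001], [-0.001, -0.001, -1.0]]
wrist_force: [-0.2, 0.8, -0.5]
gripper_width: 0.1
gripper_force: 0.0
```

```bash
python3 - <<'E'
from h import *
look(); plan([570.5,23.5,75],np.pi/2+.13)
E
```

```text
side wedge [([564.0, 60.0, 1.0], 0.86), ([419.0, 153.0, -3.0], 0.43)]
side instrument [([493.0, -87.0, -3.0], 0.93), ([572.0, 22.0, 75.0], 0.26)]
side foot_axis [([571.0, 27.0, 23.0], 0.65)]
side short_corner [([572.0, 24.0, 73.0], 0.73)]
  mask [([297, 222], [601.0, 28.0]), ([277, 237], [598.0, 109.0]), ([279, 243], [576.0, 121.0]), ([293, 250], [529.0, 112.0]), ([312, 232], [541.0, 27.0])]
top wedge []
top instrument [([496.0, -91.0, 0.0], 0.93)]
top foot_axis []
top short_corner []
t 12.33 pos [571.5  22.7 110.8] yaw 1.693 F [ 0.2 -0.7 -0.7] w -0.1
offset [ 0.003 -0.003  0.119] rot [ 0.     0.    -0.008]
```

Emit:
{"fn": "apply_moves", "kwargs": {
  "moves": [
    {"claw": 1, "offset": [0, 0, 0.06], "rot": [0, 0, 0]},
    {"claw": 1, "offset": [0, 0, 0.1], "rot": [0, 0, 0]},
    {"claw": 1, "offset": [0, 0, 0.12], "rot": [0, 0, 0]},
    {"claw": 1, "offset": [0, 0, 0.13], "rot": [0, 0, 0]},
    {"claw": 1, "offset": [0, 0, 0.13], "rot": [0, 0, 0]}
  ]
}}

```text
t: 12.75
eef_pos: [571.0, 22.5, 71.1]
ee_rot: [[-0.121, 0.993, -0.001], [0.993, 0.121, 0.0], [0.0, -0.001, -1.0]]
wrist_force: [-0.7, -0.3, 0.4]
gripper_width: 0.2
gripper_force: 0.0
```

Emit:
{"fn": "apply_moves", "kwargs": {
  "moves": [
    {"claw": 1, "offset": [0, 0, 0.006], "rot": [0, 0, 0]},
    {"claw": 1, "offset": [0, 0, 0.013], "rot": [0, 0, 0]},
    {"claw": 1, "offset": [0, 0, 0.02], "rot": [0, 0, 0]},
    {"claw": 1, "offset": [0, 0, 0.02], "rot": [0, 0, 0]}
  ]
}}

```text
t: 13.08
eef_pos: [571.4, 22.5, 65.7]
ee_rot: [[-0.121, 0.993, -0.0], [0.993, 0.121, -0.0], [-0.0, -0.0, -1.0]]
wrist_force: [0.5, -0.2, 0.5]
gripper_width: 0.0
gripper_force: 0.0
```

Emit:
{"fn": "apply_moves", "kwargs": {
  "moves": [
    {"claw": 1, "offset": [0, 0, 0.005], "rot": [0, 0, 0]},
    {"claw": 1, "offset": [0, 0, 0.01], "rot": [0, 0, 0]},
    {"claw": 1, "offset": [0, 0, 0.01], "rot": [0, 0, 0]}
  ]
}}

```text
t: 13.33
eef_pos: [571.3, 22.5, 62.6]
ee_rot: [[-0.121, 0.993, -0.0], [0.993, 0.121, -0.0], [-0.0, -0.0, -1.0]]
wrist_force: [0.0, -0.3, -0.4]
gripper_width: -0.1
gripper_force: 0.0
```

Emit:
{"fn": "apply_moves", "kwargs": {
  "moves": [
    {"claw": 1, "offset": [0, 0, 0.005], "rot": [0, 0, 0]},
    {"claw": 1, "offset": [0, 0, 0.01], "rot": [0, 0, 0]},
    {"claw": 1, "offset": [0, 0, 0.01], "rot": [0, 0, 0]}
  ]
}}

```text
t: 13.58
eef_pos: [571.3, 22.5, 59.5]
ee_rot: [[-0.121, 0.993, -0.0], [0.993, 0.121, -0.0], [-0.0, -0.0, -1.0]]
wrist_force: [-0.1, -0.8, 0.2]
gripper_width: 0.1
gripper_force: 0.0
```

Emit:
{"fn": "apply_moves", "kwargs": {
  "moves": [
    {"claw": 1, "offset": [0, 0, 0.005], "rot": [0, 0, 0]},
    {"claw": 1, "offset": [0, 0, 0.01], "rot": [0, 0, 0]},
    {"claw": 1, "offset": [0, 0, 0.01], "rot": [0, 0, 0]}
  ]
}}

```text
t: 13.83
eef_pos: [571.3, 22.5, 56.5]
ee_rot: [[-0.121, 0.993, -0.0], [0.993, 0.121, -0.0], [-0.0, -0.0, -1.0]]
wrist_force: [0.1, -0.7, 0.1]
gripper_width: -0.1
gripper_force: 0.0
```

Emit:
{"fn": "apply_moves", "kwargs": {
  "moves": [
    {"claw": 1, "offset": [0, 0, 0.003], "rot": [0, 0, 0]},
    {"claw": 1, "offset": [0, 0, 0.006], "rot": [0, 0, 0]},
    {"claw": 1, "offset": [0, 0, 0.006], "rot": [0, 0, 0]}
  ]
}}

```text
t: 14.08
eef_pos: [571.4, 22.5, 54.8]
ee_rot: [[-0.121, 0.993, -0.0], [0.993, 0.121, -0.0], [-0.0, -0.0, -1.0]]
wrist_force: [-0.0, -0.7, -0.4]
gripper_width: -0.2
gripper_force: 0.0
```

Emit:
{"fn": "apply_moves", "kwargs": {
  "moves": [
    {"claw": 1, "offset": [0, 0, 0.003], "rot": [0, 0, 0]},
    {"claw": 1, "offset": [0, 0, 0.005], "rot": [0, 0, 0]},
    {"claw": 1, "offset": [0, 0, 0.005], "rot": [0, 0, 0]}
  ]
}}

```text
t: 14.33
eef_pos: [571.4, 22.5, 53.4]
ee_rot: [[-0.121, 0.993, -0.0], [0.993, 0.121, -0.0], [-0.0, -0.0, -1.0]]
wrist_force: [-0.1, -0.0, 0.5]
gripper_width: -0.0
gripper_force: 0.0
```

Emit:
{"fn": "apply_moves", "kwargs": {
  "moves": [
    {"claw": 1, "offset": [0, 0, 0.003], "rot": [0, 0, 0]},
    {"claw": 1, "offset": [0, 0, 0.006], "rot": [0, 0, 0]},
    {"claw": 1, "offset": [0, 0, 0.006], "rot": [0, 0, 0]}
  ]
}}

```text
t: 14.58
eef_pos: [571.3, 22.5, 51.5]
ee_rot: [[-0.121, 0.993, -0.0], [0.993, 0.121, -0.0], [-0.0, -0.0, -1.0]]
wrist_force: [0.7, -0.0, -0.4]
gripper_width: -0.4
gripper_force: 0.0
```

```bash
python3 - <<'E'
from h import *
d=shot('side');o=status.get_obs();print(o['eef_pos'],o['wrist_force'])
im=d['image'][165:245,270:350]
cv2.imwrite('pics/press.png',cv2.resize(np.clip(im.astype(float)*1.6,0,255).astype(np.uint8),(560,560),interpolation=cv2.INTER_CUBIC)[:,:,::-1])
for z in (50,74): print(z,np.round(proj(d,[571,22.5,z]),1))
E
```

```text
[571.39364284  22.49207046  51.58654218] [ 0.45784928 -0.09987851  0.27669956]
50 [305.1 213.3]
74 [304.9 206.9]
```

View pics/press.png

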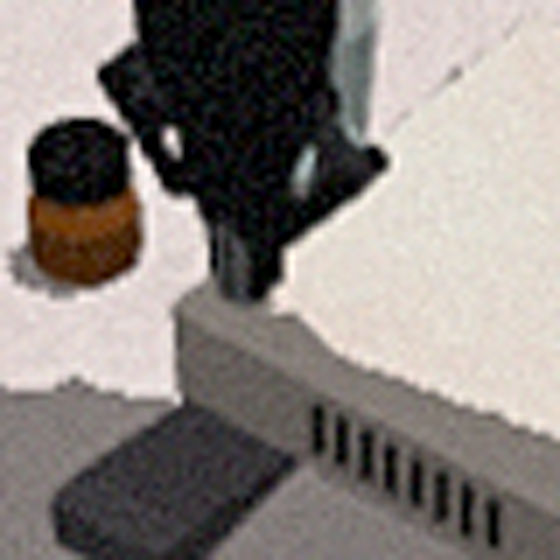

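The tip sits over the case corner at frame pixel (305,208), right at the top surface (expected row 207), and the wedge is under the corner. I'll keep stepping gently.

Emit:
{"fn": "apply_moves", "kwargs": {
  "moves": [
    {"claw": 1, "offset": [0, 0, 0.003], "rot": [0, 0, 0]},
    {"claw": 1, "offset": [0, 0, 0.005], "rot": [0, 0, 0]},
    {"claw": 1, "offset": [0, 0, 0.005], "rot": [0, 0, 0]}
  ]
}}

```text
t: 14.88
eef_pos: [571.4, 22.5, 50.1]
ee_rot: [[-0.121, 0.993, -0.0], [0.993, 0.121, -0.0], [-0.0, -0.0, -1.0]]
wrist_force: [-0.3, 0.4, -0.1]
gripper_width: 0.3
gripper_force: 0.0
```

Emit:
{"fn": "apply_moves", "kwargs": {
  "moves": [
    {"claw": 1, "offset": [0, 0, 0.003], "rot": [0, 0, 0]},
    {"claw": 1, "offset": [0, 0, 0.005], "rot": [0, 0, 0]},
    {"claw": 1, "offset": [0, 0, 0.005], "rot": [0, 0, 0]}
  ]
}}

```text
t: 15.13
eef_pos: [571.7, 22.6, 49.3]
ee_rot: [[-0.121, 0.993, 0.0], [0.993, 0.121, -0.0], [-0.0, 0.0, -1.0]]
wrist_force: [-2.3, -0.0, 8.0]
gripper_width: 0.2
gripper_force: 3.4
```

Emit:
{"fn": "apply_moves", "kwargs": {
  "moves": [
    {"claw": 1, "offset": [0, 0, 0.002], "rot": [0, 0, 0]},
    {"claw": 1, "offset": [0, 0, 0.002], "rot": [0, 0, 0]},
    {"claw": 1, "offset": [0, 0, 0.002], "rot": [0, 0, 0]},
    {"claw": 1, "offset": [0, 0, 0.002], "rot": [0, 0, 0]}
  ]
}}

```text
t: 15.47
eef_pos: [571.7, 22.6, 49.2]
ee_rot: [[-0.121, 0.993, 0.001], [0.993, 0.121, -0.001], [-0.001, 0.001, -1.0]]
wrist_force: [-4.4, -0.0, 10.9]
gripper_width: 0.4
gripper_force: 5.9
```

```bash
python3 - <<'E'
from h import *
look(); plan([570.5,23.5,48],np.pi/2+.13)
d=shot('side');m=max(models.cut_out('side','instrument'),key=lambda r:r['score'])
E
```

```text
side wedge [([565.0, 59.0, 4.0], 0.73)]
side instrument [([493.0, -90.0, -1.0], 0.68), ([576.0, -2.0, 0.0], 0.52)]
side foot_axis []
side short_corner [([574.0, 20.0, 74.0], 0.96)]
  mask [([299, 223], [594.0, 27.0]), ([283, 231], [603.0, 81.0]), ([278, 241], [584.0, 117.0]), ([294, 250], [527.0, 110.0]), ([312, 232], [541.0, 27.0])]
  mask [([394, 145], [641.0, -495.0]), ([387, 147], [651.0, -467.0]), ([380, 165], [601.0, -363.0]), ([379, 179], [556.0, -299.0]), ([386, 184], [523.0, -294.0]), ([394, 183], [507.0, -316.0]), ([398, 175], [523.0, -360.0]), ([399, 163], [562.0, -417.0])]
top wedge [([561.0, 57.0, -3.0], 0.74)]
top instrument [([496.0, -91.0, 0.0], 0.68)]
top foot_axis []
top short_corner []
  mask [([278, 189], [588.0, 119.0]), ([279, 207], [534.0, 116.0]), ([288, 207], [533.0, 89.0]), ([282, 190], [584.0, 107.0])]
t 16.07 pos [571.7  22.6  49.2] yaw 1.692 F [-5.1 -1.1 11.8] w 0.1
offset [ 0.004 -0.004  0.004] rot [ 0.001  0.001 -0.008]
```

The press is stiff: about 11.5 N with under 0.1 mm of further motion, so the corner no longer rocks. Case and wedge are in place, so I'm handing in.

```bash
python3 - <<'E'
from h import *
print(order.close_job(), status.get_obs()['wrist_force'])
E
```

```text
the job is handed in; nothing more can be done
the job is handed in; nothing more can be done
```

The job is handed in, with no verdict returned: the grey wedge is under the wound-in foot and the fingers hold that corner down at about 11 N. It barely gave under the extra press, and the cameras showed no shift of the case.

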